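# Switch off the meter and pack the density kit

## Task

Put the density kit away: switch off the loose meter by pushing the button on its end fully in for a moment while the meter is backed against the dark wooden stop on the bench, and pack the meter and every stud-topped block on the bench into the shallow wooden tray, all lying flat on its floor, stud up, side by side. Leave the other things on the bench where they are.

Things in the scene. Friction and masses are not known exactly. Their poses are not given: they have to be found in the camera images.
- tray_in (a point): centre of the inner floor of the shallow wooden tray, fixed to the bench: inside 152 mm (its x) by 190 mm (its y), floor 6 mm above the bench, walls 6 mm thick, 22 mm high above the floor. z up. All pieces together nearly fill it: in 38 mm cells it is 4 x 5, the meter with button 3 x 2, square block 2 x 2, long bars 3 x 1, short bars 2 x 1, so plan the layout
- stop: origin: foot of the middle of the front face of the dark wooden stop, a batten screwed to the bench, 160 mm wide (along y), 30 mm thick, 40 mm high; its front face is upright and looks along the body's own -x (towards the robot); the batten lies on the +x side of this point
- meter: loose grey electronic meter, body 102 x 72 x 30 mm (x, y, z), 0.23 kg; square grip stud 14 x 14 mm, 22 mm tall, upright at the centre of its top (sides parallel to the body's). Origin: centre of the body's underside, z up. A round push button stands out 8 mm from the middle of its -x end (110 mm long over the button); the flat +x end, by the display, goes against the stop
- button_face (a point): centre of the outer face of the meter's button, 20 mm across, 15 mm above the meter's underside; it is pressed along the meter's +x
- meter_button (a joint): travel of the button into the meter: 0 m out, 0.006 m fully in; spring loaded, about 1.2 N to start it and 5 N to hold it fully in, it springs back out. Unbraced, the meter can slide away on the bench
- block_square: loose dark wood block 72 x 72 x 30 mm (x, y, z); a square upright grip stud, 14 x 14 mm and 22 mm tall, stands at the centre of its top (sides parallel to the block's), so 52 mm tall in all. Origin: centre of the underside; z up, x along the 72 mm side. May be absent
- bar_long_1: loose aluminium block 110 x 34 x 30 mm (x, y, z); a square upright grip stud, 14 x 14 mm and 22 mm tall, stands at the centre of its top (sides parallel to the block's), so 52 mm tall in all. Origin: centre of the underside; z up, x along the 110 mm side. May be absent
- bar_long_2: loose hardwood block 110 x 34 x 30 mm (x, y, z); a square upright grip stud, 14 x 14 mm and 22 mm tall, stands at the centre of its top (sides parallel to the block's), so 52 mm tall in all. Origin: centre of the underside; z up, x along the 110 mm side. May be absent
- bar_short_1: loose brass (0.6 kg) block 72 x 34 x 30 mm (x, y, z); a square upright grip stud, 14 x 14 mm and 22 mm tall, stands at the centre of its top (sides parallel to the block's), so 52 mm tall in all. Origin: centre of the underside; z up, x along the 72 mm side. May be absent
- bar_short_2: loose iron (0.55 kg) block 72 x 34 x 30 mm (x, y, z); a square upright grip stud, 14 x 14 mm and 22 mm tall, stands at the centre of its top (sides parallel to the block's), so 52 mm tall in all. Origin: centre of the underside; z up, x along the 72 mm side. May be absent
- ring_weight: bystander: loose iron ring weight, 60 mm across with a 24 mm hole, 18 mm thick; origin centre of its underside
- spring_balance: bystander: loose chrome spring balance lying down, 175 mm long with hook and ring, 24 mm thick; origin under its middle, x along its length
- dish: bystander: loose white porcelain dish, 90 mm across, 28 mm high; origin centre of its underside
- ruler: bystander: loose boxwood ruler 300 x 28 x 6 mm, long along its y; origin centre of its underside
- glass_block: bystander: loose clear glass block 35 x 65 x 20 mm; origin centre of its underside

How it is judged:
By the outcome, as a careful person would: the job done as asked, in the order asked, and still so for the second after the job is handed in, with the robot touching nothing.
Of block_square, bar_long_1, bar_long_2, bar_short_1, bar_short_2 only 4 to 5 are there at a start; the rules pass over those that are not, and their reading is None.
At some moment in a run one of block_square, bar_long_1, bar_long_2, bar_short_1, bar_short_2, meter may be knocked a few centimetres aside while the robot is not near it.
Once in a run the grip may slacken for a moment while it holds something.
It also fails if it takes over 208 s, if anything falls off the work surface, if the arm or the gripper's body presses on something with over 40 N, if the wrist force passes 120 N, or if a joint passes its speed limit or range.

## Robot

A 6-joint arm with a two-finger parallel gripper is mounted at the origin on the work surface. World frame = base frame: x ahead of the robot, y to its left, z up, the work surface at z = 0. Lengths are in m, angles in rad, forces in N, time in s.
With the tool pointing down it reaches from about 0.275 to 0.775 m from the base axis. Payload 14.6 kg.
Tool frame: the origin (TCP) lies at the very end of the fingers, on their centre line; the grasp point (between the pads) lies 19 mm behind it; z points along the fingers, y is the line along which they close (so a half turn about z gives the same grasp; the last joint's range is limited). The gripper opens to 85 mm and grips with 20 to 120 N. Pads are 22 mm wide; open, the fingers measure 114 mm over their backs; the gripper's body (76 mm by 85 mm) begins 54 mm behind the grasp point. The pads swing forward as they close: fully open they stand 13 mm farther back than shut.
Start: joints at [1.143, 0.263, -0.048, 1.259, 0, 1.415], TCP at [0.141, 0.506, 0.231] pointing down, gripper open.
Joint ranges: [-2.65, 2.65], [-0.89, 1.7], [-1.18, 1.37], [-2.13, 2.11], [-1.35, 1.29], [-3.14, 3.14]. Speed limits (rad/s): [1.89, 1.89, 2.57, 2.79, 3.14, 3.14].

## Interface

Orientations are given as a unit quaternion [w, x, y, z].
In Python, from cell import ctrl gives the robot as it stands.
- The arm moves only by the shell command python3 nudge.py 'ROWS'. ROWS is a JSON list of rows, 1 to 8 of them, each of 5 numbers: the opening from 0.0 (shut) to 1.0 (fully open), then dx, dy, dz in m, then a turn about the tool's z in rad; each row is the pose to reach, as a shift and turn from the pose commanded when the command began, along the tool's axes at that moment; what a row does not reach only later rows make up. A row lasts 1/12 s, in which the tool goes at most 0.0417 m and 0.125 rad, less where a joint would pass 70% of its speed; a pose out of reach is approached as far as the arm can. The fingers move at their own pace and stop on an object; the grip force is fixed at half the most. Time passes only in rows, so rows that do not move let the fingers close. It prints the time, the measured TCP pose, the force, the opening and the grip force at its end.
- ctrl.observe(): the state, without advancing time (a new reading comes with each control period).
- ctrl.read_camera(name): name is "side" or "top" or "wrist"; returns the picture (480x640x3 uint8, blue, green, red); there is no depth.
- ctrl.camera_params(name): a dict with "fx", "fy", "cx", "cy" (pixels), "R" (3x3) and "t" (3): a world point X has camera coordinates R X + t; the wrist camera has in their place "hand_eye" (4x4, takes a point from camera to tool coordinates, whose origin is the TCP and whose axes are the flange's). Camera axes: x right, y down, z forward; pixel columns grow to the right and rows downward; lengths in m; the calibration is good to about 2 mm. A picture is of the moment at which its call begins: read the wrist's pose just before it. camera_params takes no time and is no camera call.
- ctrl.finish_job(): hands the job in; it is judged then, once.
The state is a dict: "time": time; "q": joint angles; "qvel": joint speeds; "effort": joint torques, N m; "tool_pos": TCP position; "tool_rot": TCP orientation; "wrist_force": force on the tool from outside, world axes, zero at the start; "wrist_torque": the same for the moment, N m; "width": opening from 0.0 (shut) to 1.0 (fully open); "gripper_force": force on a finger pad.
Only numpy, scipy, OpenCV 4.12 (cv2) and the standard library are available. Lean on these libraries where they do the work, as an engineer would, in place of code of your own. Each camera call takes 0.05 s, during which the arm holds its last target. There are 200 camera calls.

## Working session

There is one attempt and no reset: what is moved stays moved. The work goes in short steps, Python scripts to look and compute and a shell command to move; the robot and the scene stay as the last step left them, time stands still between calls to the robot, and variables do not carry over. Pictures are saved under pics/ and viewed, at most 14 in all, crops included, and the job is handed in when it is done.

```bash
ls; mkdir -p pics
python3 - <<'E'
from cell import ctrl
import cv2,numpy as np
o=ctrl.observe();print({k:np.round(v,3).tolist() for k,v in o.items()})
for n in("top","side"):
    cv2.imwrite(f"pics/{n}0.png",ctrl.read_camera(n));
for n in("top","side","wrist"):print(n,ctrl.camera_params(n))
E
```

```text
cell.py
nudge.py
pics
{'time': 0.0, 'q': [1.143, 0.263, -0.049, 1.259, -0.0, 1.416], 'qvel': [-0.001, -0.001, 0.0, -0.0, 0.001, -0.002], 'effort': [0.003, -63.762, 38.457, 0.014, -0.0, 0.0], 'tool_pos': [0.141, 0.505, 0.231], 'tool_rot': [-0.0, 0.136, 0.991, -0.0], 'wrist_force': [0.405, -0.349, 0.605], 'wrist_torque': [-0.005, -0.003, 0.004], 'gripper_force': 0.0, 'width': 0.999}
top {'fx': 441.8989171475557, 'fy': 441.8989171475557, 'cx': 323.19830691409686, 'cy': 233.05279135270533, 'R': array([[-0.00568522, -0.99983213,  0.01741803],
       [-0.99083709,  0.00328186, -0.13502253],
       [ 0.1349427 , -0.01802606, -0.99068942]]), 't': array([-0.04161942,  0.55479295,  0.88718791])}
side {'fx': 604.4502807006842, 'fy': 604.4502807006842, 'cx': 322.9291842000431, 'cy': 241.5975939492478, 'R': array([[ 0.71113394, -0.70286084, -0.01658796],
       [-0.55249793, -0.54409905, -0.63142874],
       [ 0.43478104,  0.45819522, -0.77525646]]), 't': array([-0.43439632,  0.31382148,  1.27535842])}
wrist {'fx': 347.696003718689, 'fy': 347.696003718689, 'cx': 316.44821043760265, 'cy': 237.8796415516683, 'hand_eye': array([[-6.98880360e-04, -9.65887790e-01, -2.58960013e-01,
         6.56045548e-02],
       [ 9.99999507e-01, -4.92449567e-04, -8.62021086e-04,
         2.30792556e-04],
       [ 7.05090896e-04, -2.58960488e-01,  9.65887658e-01,
        -1.42701808e-01],
       [ 0.00000000e+00,  0.00000000e+00,  0.00000000e+00,
         1.00000000e+00]])}
```
View pics/top0.png

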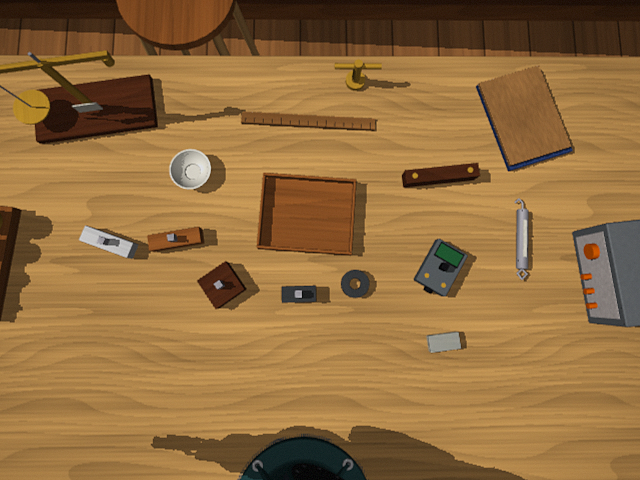

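View pics/side0.png

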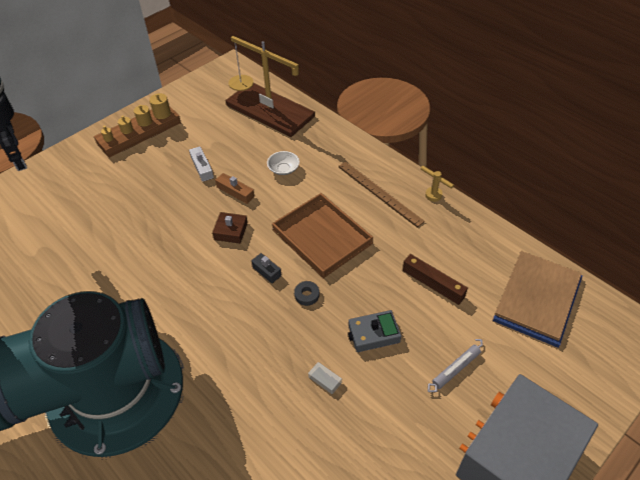

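The top view shows these pieces:
- Aluminium bar at (108,242)
- Hardwood bar at (176,238)
- Square block at (222,285)
- Iron bar at (299,294)
- Meter at (442,268), with its button to the lower left
- Stop at (441,175)
- Tray at (308,214)

There is no brass bar. The side view agrees.

Create h.py:
```python
from cell import ctrl
import cv2,numpy as np
from scipy.spatial.transform import Rotation as Ro
def pose():
    o=ctrl.observe();w,x,y,z=o["tool_rot"]
    return np.array(o["tool_pos"]),Ro.from_quat([x,y,z,w]).as_matrix()
def cam(n):
    """K,R,t world->camera now"""
    c=ctrl.camera_params(n);K=np.array([[c["fx"],0,c["cx"]],[0,c["fy"],c["cy"]],[0,0,1]])
    if n!="wrist": return K,c["R"],c["t"]
    p,T=pose();H=c["hand_eye"];Rw=T@H[:3,:3];tw=T@H[:3,3]+p
    return K,Rw.T,-Rw.T@tw
def world(C,uv,z):
    K,R,t=C;uv=np.atleast_2d(uv).astype(float)
    d=np.c_[uv,np.ones(len(uv))]@np.linalg.inv(K).T@R;o=-R.T@t
    return o+d*((z-o[2])/d[:,2])[:,None]
def ortho(img,C,cx,cy,z,half=.06,px=260,grid=.02):
    """metric view: x up, y left, grid lines labelled in mm"""
    K,R,t=C;s=2*half/px
    G=np.array([[0,-s,cx+half],[-s,0,cy+half],[0,0,1]])
    P=K@np.c_[R[:,0],R[:,1],R[:,2]*z+t]@G
    o=cv2.warpPerspective(img,np.linalg.inv(P),(px,px),flags=cv2.INTER_CUBIC)
    for g in np.arange(-50,80)*grid:
        for a,c in((0,cx),(1,cy)):
            k=int((c+half-g)/s)
            if 0<=k<px:
                p,q=((0,k),(px,k)) if a==0 else((k,0),(k,px))
                cv2.line(o,p,q,(0,255,255) ,1) if grid>0 else 0
                cv2.putText(o,str(round(g*1000)),(0,k-1) if a==0 else(k+1,px-3),0,.35,(255,255,255),1)
    return o
def go(x,y,z,yaw=None):
    """shift and turn in tool axes; yaw = world angle of the tool's x axis (mod pi)"""
    p,T=pose();d=T.T@(np.array([x,y,z])-p)
    r=0
    if yaw is not None:
        c=np.arctan2(T[1,0],T[0,0]);r=-((yaw-c+np.pi/2)%np.pi-np.pi/2)
    print("go",np.round(d,4),"turn",round(r,3),"q6",round(ctrl.observe()["q"][5],2))
```

Run:
```python
from h import *
C=cam("top")
for n,uv,z in [("al",(106,241),.052),("hw",(172,237),.052),("sq",(219,285),.052),("fe",(300,293),.052),("meter",(444,266),.052),("btn",(429,291),.015),("stop",(441,178),.02),("tray",(308,214),.01)]:
    print(n,world(C,uv,z)[0].round(3))
go(.47,.2,.25,0); go(.45,-.1,.25,0)
```

```text
al [0.538 0.399 0.052]
hw [0.546 0.266 0.052]
sq [0.447 0.167 0.052]
fe [0.43  0.004 0.052]
meter [ 0.484 -0.291  0.052]
btn [ 0.433 -0.268  0.015]
stop [ 0.677 -0.302  0.02 ]
tray [ 0.6   -0.012  0.01 ]
go [-0.3988 -0.2055 -0.019 ] turn -0.273 q6 1.42
go [-0.4603 -0.4998 -0.0187] turn -0.273 q6 1.42
```

```bash
N="python3 nudge.py"; python3 nudge.py '[[1,-0.2,-0.1,-0.019,0],[1,-0.2,-0.1,-0.019,0],[1,-0.2,-0.1,-0.019,0],[1,-0.2,-0.1,-0.019,0],[1,-0.2,-0.1,-0.019,0],[1,-0.2,-0.1,-0.019,0]]'; python3 nudge.py '[[1,-0.2,-0.1,0,-0.273],[1,-0.2,-0.1,0,-0.273],[1,-0.2,-0.1,0,-0.273],[1,-0.2,-0.1,0,-0.273],[1,-0.2,-0.1,0,-0.273],[1,-0.2,-0.1,0,-0.273],[1,-0.2,-0.1,0,-0.273]]'; python3 nudge.py '[[1,0,0,0,0],[1,0,0,0,0]]'
python3 - <<'E'
from h import *
C=cam("wrist");im=ctrl.read_camera("wrist");cv2.imwrite("pics/w1raw.png",im);np.savez("w1.npz",K=C[0],R=C[1],t=C[2])
T=[ortho(im,C,x,y,z) for x,y,z in((.538,.399,.052),(.546,.266,.052),(.447,.167,.052),(.43,.004,.052))]
T.append(ortho(im,C,.6,-.012,.028,half=.13))
T.append(np.zeros_like(T[0]))
cv2.imwrite("pics/w1.png",np.vstack([np.hstack(T[:3]),np.hstack(T[3:])]))
go(.48,-.24,.25,0)
E
```

```text
time: 0.6
tool_pos: [0.3097, 0.3526, 0.2505]
tool_rot: [0.0, 0.137, 0.991, -0.0]
wrist_force: [0.6, 1.3, 0.1]
width: 0.999
gripper_force: 0.0
time: 1.18
tool_pos: [0.4759, 0.202, 0.2494]
tool_rot: [-0.0, 0.002, 1.0, -0.0]
wrist_force: [-0.3, -0.4, -1.1]
width: 0.997
gripper_force: 0.0
time: 1.35
tool_pos: [0.4723, 0.2054, 0.2501]
tool_rot: [-0.0, 0.0, 1.0, 0.0]
wrist_force: [-0.2, 0.4, 0.4]
width: 0.998
gripper_force: 0.0
go [-7.500e-03 -4.458e-01  2.000e-04] turn 0.001 q6 0.25
```

View pics/w1.png

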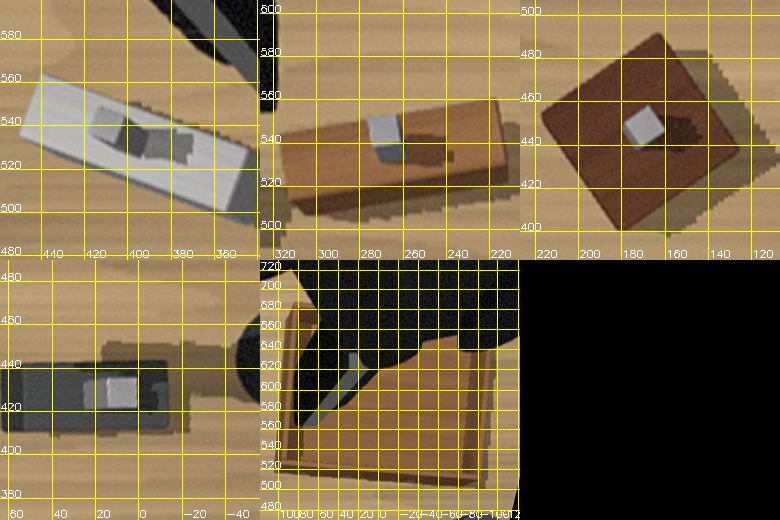

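Orthophoto (yellow grid in world mm at stud-top height). Stud tops, in montage pixels:
- Aluminium bar: about (106,122)
- Hardwood bar: (382,130)
- Square block: (644,126)
- Iron bar: (122,392)

The tray is square to the axes within 2–3°, and the gripper hides part of it. Next I look at the meter and stop.

```bash
python3 nudge.py '[[1,0,-0.3,0,0],[1,0,-0.3,0,0],[1,0,-0.3,0,0],[1,0,-0.3,0,0],[1,0,-0.3,0,0],[1,0,-0.3,0,0],[1,0,-0.3,0,0],[1,0,-0.3,0,0]]'; python3 nudge.py '[[1,0.02,-0.15,0,0],[1,0.02,-0.15,0,0],[1,0.02,-0.15,0,0],[1,0.02,-0.15,0,0],[1,0.02,-0.15,0,0],[1,0.02,-0.15,0,0]]'
python3 - <<'E'
from h import *
C=cam("wrist");im=ctrl.read_camera("wrist");cv2.imwrite("pics/w2raw.png",im);np.savez("w2.npz",K=C[0],R=C[1],t=C[2])
ct=cam("top");it=ctrl.read_camera("top");cv2.imwrite("pics/top1.png",it)
T=[ortho(im,C,.48,-.29,.030,half=.08,px=390),ortho(im,C,.67,-.30,.04,half=.09,px=390)]
i0=cv2.imread("pics/top0.png")
B=[ortho(i0,ct,.60,-.012,.028,half=.13,px=200),ortho(i0,ct,.67,-.30,.04,half=.1,px=200)]
b=np.zeros((200,780,3),np.uint8);b[:,:400]=np.hstack(B)
cv2.imwrite("pics/w2.png",np.vstack([np.hstack(T),b]))
print(pose())
E
```

```text
time: 2.07
tool_pos: [0.4725, -0.0984, 0.2503]
tool_rot: [0.0, 0.001, 1.0, -0.001]
wrist_force: [-0.6, 0.7, -0.7]
width: 1.0
gripper_force: 0.0
time: 2.57
tool_pos: [0.4528, -0.2447, 0.2502]
tool_rot: [-0.0, 0.0, 1.0, 0.0]
wrist_force: [-0.8, 1.0, 0.2]
width: 1.001
gripper_force: 0.0
(array([ 0.45305683, -0.24334712,  0.25040586]), array([[-9.99998840e-01, -1.52141199e-03,  6.92633683e-05],
       [-1.52139094e-03,  9.99998797e-01,  3.02848403e-04],
       [-6.97240421e-05,  3.02742676e-04, -9.99999952e-01]]))
```

View pics/w2.png

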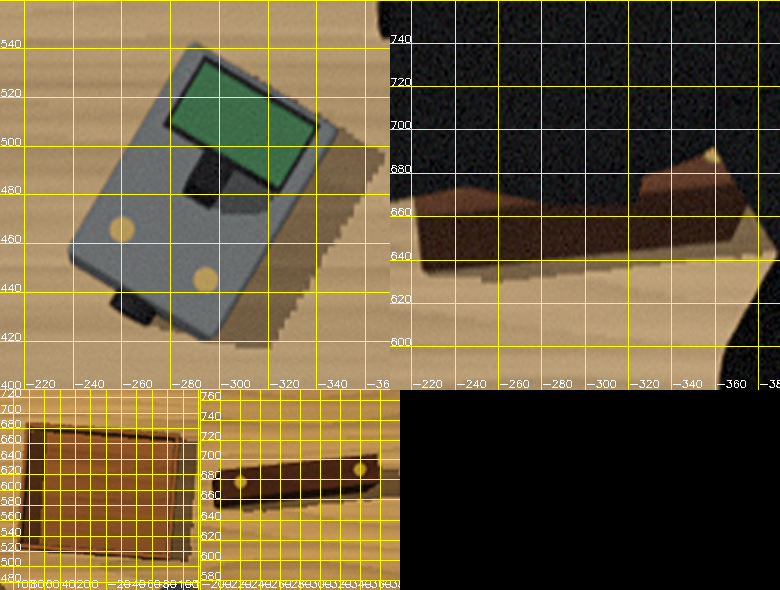

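Meter top corners in the left panel: (190,43), (337,131), (212,340), (68,250). That puts the centre near (0.482,-0.293) with yaw about -30.7°. The stop's top front edge runs (415,212)→(735,180), so its yaw is about +6° with the face near (0.670,-0.297).

Run:
```python
from h import *
go(.482,-.293,.12,np.radians(-30.7));go(.482,-.293,.033)
```

```text
go [-0.0289 -0.0497  0.1304] turn 0.537 q6 -0.65
go [-0.0289 -0.0498  0.2174] turn 0 q6 -0.65
```

```bash
python3 nudge.py '[[0.6,-0.029,-0.05,0.13,0.537],[0.6,-0.029,-0.05,0.13,0.537],[0.6,-0.029,-0.05,0.13,0.537],[0.6,-0.029,-0.05,0.13,0.537],[0.6,-0.029,-0.05,0.13,0.537],[0.6,-0.029,-0.05,0.13,0.537],[0.6,-0.029,-0.05,0.13,0.537]]' ; python3 nudge.py '[[0.6,0,0,0.03,0],[0.6,0,0,0.06,0],[0.6,0,0,0.087,0],[0.6,0,0,0.087,0],[0.6,0,0,0.087,0],[0.6,0,0,0.087,0]]'
python3 - <<'E'
from h import *
go(.482,-.293,.033,np.radians(-30.7))
E
```

```text
time: 3.25
tool_pos: [0.4824, -0.2935, 0.1207]
tool_rot: [0.0, 0.263, 0.965, -0.0]
wrist_force: [-0.1, 0.1, 0.1]
width: 0.6
gripper_force: 0.0
time: 3.75
tool_pos: [0.4828, -0.295, 0.0353]
tool_rot: [0.001, 0.264, 0.964, -0.0]
wrist_force: [0.5, -0.4, 0.7]
width: 0.598
gripper_force: 0.0
go [0.0017 0.0013 0.0023] turn 0.0 q6 -0.16
```

```bash
python3 nudge.py '[[0,0,0,0,0],[0,0,0,0,0],[0,0,0,0,0],[0,0,0,0,0],[0,0,0,0,0],[0,0,0,0,0],[0,0,0,-0.02,0],[0,0,0,-0.03,0]]' ; python3 nudge.py '[[0,0,0,0,0],[0,0,0,0,0]]'
python3 - <<'E'
from h import *
go(.6163,-.3026,.06,np.radians(6))
E
```

```text
time: 4.42
tool_pos: [0.482, -0.2949, 0.0648]
tool_rot: [0.0, 0.265, 0.964, -0.0]
wrist_force: [0.7, -0.4, -1.4]
width: 0.144
gripper_force: 59.3
time: 4.58
tool_pos: [0.4822, -0.2951, 0.0636]
tool_rot: [0.001, 0.265, 0.964, -0.0]
wrist_force: [-0.7, 0.5, -2.9]
width: 0.144
gripper_force: 59.3
go [-0.1191  0.0621  0.0038] turn -0.642 q6 -0.16
```

```bash
python3 nudge.py '[[0,-0.05,0.03,0,-0.3],[0,-0.116,0.062,0,-0.642],[0,-0.116,0.062,0,-0.642],[0,-0.116,0.062,0,-0.642],[0,-0.116,0.062,0,-0.642],[0,-0.116,0.062,0,-0.642],[0,-0.116,0.062,0,-0.642],[0,-0.116,0.062,0,-0.642]]' ; python3 nudge.py '[[0,0,0,0,0],[0,0,0,0,0]]'
python3 - <<'E'
from h import *
go(.6163,-.3026,.035,np.radians(6))
C=cam("wrist");im=ctrl.read_camera("wrist");cv2.imwrite("pics/w3.png",np.hstack([ortho(im,C,.60,-.30,.058,half=.09,px=390),ortho(im,C,.60,-.30,.00,half=.09,px=390)]))
print(ctrl.observe()["width"])
E
```

```text
time: 5.25
tool_pos: [0.6127, -0.3007, 0.0628]
tool_rot: [-0.0, -0.05, 0.999, 0.0]
wrist_force: [0.5, -0.2, -3.1]
width: 0.143
gripper_force: 60.0
time: 5.42
tool_pos: [0.6129, -0.3009, 0.0634]
tool_rot: [0.0, -0.051, 0.999, -0.0]
wrist_force: [0.4, 0.2, -2.9]
width: 0.144
gripper_force: 60.0
go [-0.0032 -0.002   0.0284] turn -0.002 q6 -0.68
0.1452455628462459
```

View pics/w3.png

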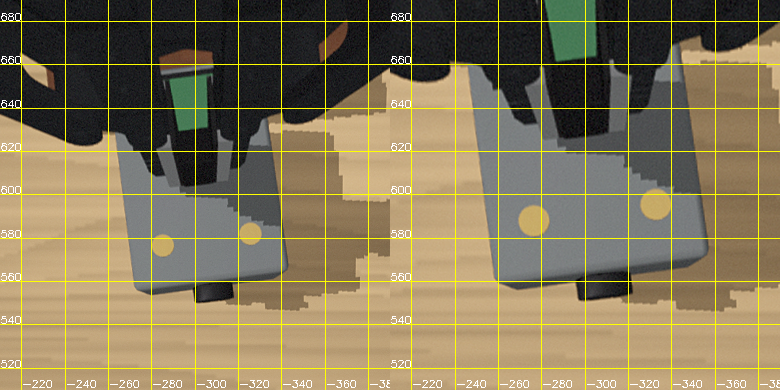

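The meter hangs square, with its near edge from (134,285) to (287,268). That gives yaw about 6.3° and a centre at (0.613,-0.3015), on the TCP and about 6 mm short of the stop. I lower it and slide it closer.

```bash
python3 nudge.py '[[0,0,0,0.015,0],[0,0,0,0.025,0],[0,0,0,0.028,0],[0,0,0,0.028,0],[0,0,0,0.028,0]]' ; python3 nudge.py '[[0,-0.002,0,0,0],[0,-0.004,0,0,0],[0,-0.004,0,0,0],[0,-0.004,0,0,0]]';python3 nudge.py '[[0.45,0,0,0.002,0],[0.45,0,0,0,0],[0.45,0,0,0,0],[0.45,0,0,-0.03,0],[0.45,0,0,-0.06,0],[0,0,0,-0.06,0],[0,0,0,-0.06,0],[0,0,0,-0.06,0]]'
python3 - <<'E'
from h import *
u=np.array([np.cos(np.radians(6)),np.sin(np.radians(6))])
p=np.array([.617,-.3012])-u*.085
go(*p,.09,np.radians(6));go(*p,.008,np.radians(6))
E
```

```text
time: 5.88
tool_pos: [0.6132, -0.3007, 0.0354]
tool_rot: [0.0, -0.052, 0.999, 0.0]
wrist_force: [-0.0, 1.1, -0.5]
width: 0.145
gripper_force: 60.3
time: 6.22
tool_pos: [0.6176, -0.3005, 0.0353]
tool_rot: [0.0, -0.053, 0.999, -0.0]
wrist_force: [-0.1, 0.8, -1.7]
width: 0.147
gripper_force: 60.3
time: 6.88
tool_pos: [0.6171, -0.3003, 0.095]
tool_rot: [-0.0, -0.053, 0.999, 0.0]
wrist_force: [0.2, 0.1, -0.2]
width: 0.031
gripper_force: 0.0
go [ 0.0852 -0.0008  0.005 ] turn 0.0 q6 -0.68
go [ 0.0852 -0.0008  0.087 ] turn 0.0 q6 -0.68
```

```bash
python3 nudge.py '[[0,0.04,0,0,0],[0,0.085,0,0,0],[0,0.085,0,0,0],[0,0.085,0,0.04,0],[0,0.085,0,0.08,0],[0,0.085,0,0.085,0],[0,0.085,0,0.085,0],[0,0.085,0,0.085,0]]' ; python3 nudge.py '[[0,-0.005,0,0,0],[0,-0.01,0,0,0],[0,-0.013,0,0,0],[0,-0.013,0,0,0],[0,-0.013,0,0,0]]';for i in 1 2 ; do python3 nudge.py '[[0,-0.002,0,0,0],[0,-0.002,0,0,0]]'|egrep "pos|wrist"; done
python3 - <<'E'
from h import *
p=pose()[0];print(p,ctrl.observe()["wrist_force"])
C=cam("top");cv2.imwrite("pics/top2.png",cv2.resize(ctrl.read_camera("top")[120:320,360:560],None,fx=3,fy=3,interpolation=2))
E
```

```text
time: 7.55
tool_pos: [0.5329, -0.3094, 0.011]
tool_rot: [-0.0, -0.053, 0.999, 0.0]
wrist_force: [0.3, -0.3, 0.3]
width: -0.0
gripper_force: 0.0
time: 7.97
tool_pos: [0.546, -0.308, 0.0107]
tool_rot: [0.0, -0.053, 0.999, -0.0]
wrist_force: [-0.6, -0.3, 0.9]
width: 0.003
gripper_force: 0.3
tool_pos: [0.5477, -0.3077, 0.0103]
wrist_force: [-1.9, 0.1, 1.7]
tool_pos: [0.5496, -0.3075, 0.0102]
wrist_force: [-2.0, -0.3, 1.4]
[ 0.54964498 -0.30745769  0.01024352] [-2.00540977 -0.25438021  1.38170551]
```

```bash
python3 nudge.py '[[0,-0.002,0,0,0],[0,-0.002,0,0,0]]'|egrep "pos|wrist";python3 nudge.py '[[0,-0.002,0,0,0],[0,-0.002,0,0,0]]'|egrep "pos|wrist";python3 nudge.py '[[0,-0.001,0,0,0],[0,-0.001,0,0,0]]'|egrep "pos|wrist"
```

```text
tool_pos: [0.5516, -0.3072, 0.0102]
wrist_force: [-4.4, -0.1, 2.7]
tool_pos: [0.5533, -0.307, 0.0101]
wrist_force: [-4.5, 0.4, 3.9]
tool_pos: [0.5535, -0.3069, 0.0101]
wrist_force: [-10.0, -1.1, 5.7]
```

```bash
python3 nudge.py '[[0,-0.001,0,0,0],[0,-0.001,0,0,0],[0,-0.001,0,0,0],[0,-0.001,0,0,0]]'|egrep "pos|wrist"
python3 - <<'E'
from h import *
C=cam("side");cv2.imwrite("pics/side1.png",cv2.resize(ctrl.read_camera("side")[230:370,320:500],None,fx=4,fy=4,interpolation=2))
E
python3 nudge.py '[[0,0.01,0,0,0],[0,0.02,0,0,0],[0,0.02,0,-0.04,0],[0,0.02,0,-0.08,0],[0,0.02,0,-0.12,0],[0,0.02,0,-0.12,0],[0,0.02,0,-0.12,0]]'|egrep "pos|wrist"
```

```text
tool_pos: [0.5537, -0.3068, 0.0101]
wrist_force: [-15.0, -0.8, 8.7]
tool_pos: [0.5367, -0.3099, 0.1327]
wrist_force: [0.2, 0.6, -1.0]
```

View pics/side1.png

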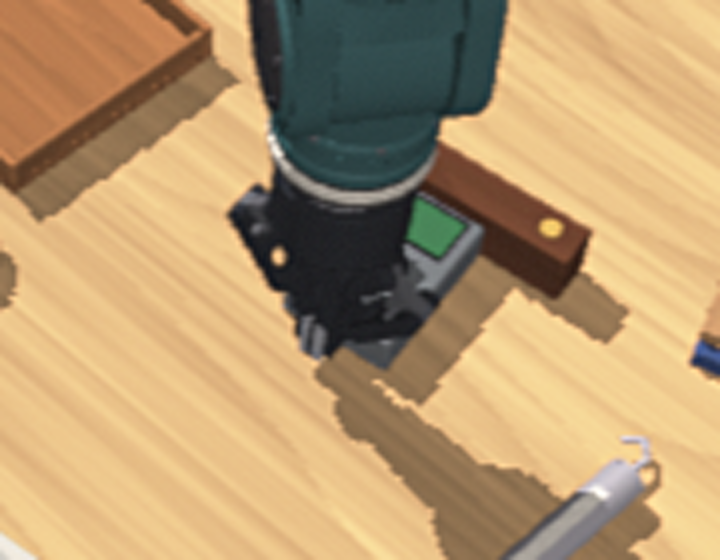

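The press force jumped from 4.5 to 15 N with no further travel, so the button bottomed with the meter solid against the stop. The side crop also shows the meter's display end against the batten. Next I measure the tray accurately.

```bash
python3 nudge.py '[[0.4,0.05,0.15,-0.08,0],[0.4,0.05,0.15,-0.08,0],[0.4,0.05,0.15,-0.08,0],[0.4,0.05,0.15,-0.08,0],[0.4,0.05,0.15,-0.08,0],[0.4,0.05,0.15,-0.08,0]]'|egrep pos
python3 - <<'E'
from h import *
d=np.load("w1.npz");w=cv2.imread("pics/w1raw.png");t0=cv2.imread("pics/top0.png")
c2=cam("wrist");w2=ctrl.read_camera("wrist")
A=[ortho(i,C,.6,-.012,.028,half=.12,px=400,grid=.05) for i,C in((w,(d["K"],d["R"],d["t"])),(w2,c2))]
A=np.hstack(A)
cv2.imwrite("pics/tray.png",A)
cv2.imwrite("pics/tray2.png",ortho(t0,cam("top"),.6,-.012,.028,half=.12,px=560,grid=.05))
E
```

```text
tool_pos: [0.4696, -0.1633, 0.2111]
```

View pics/tray.png

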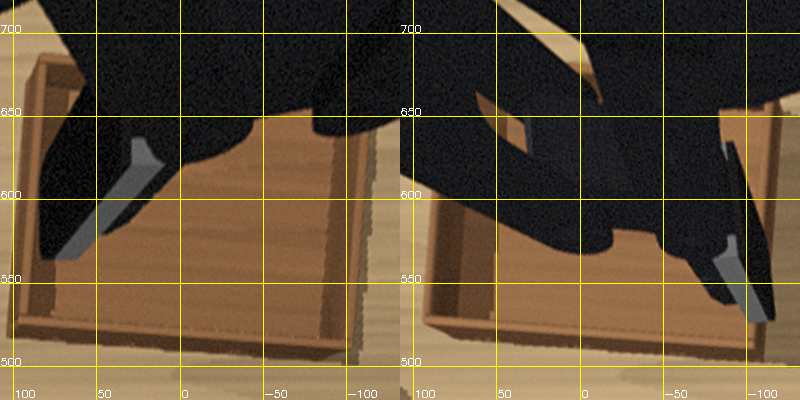

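View pics/tray2.png

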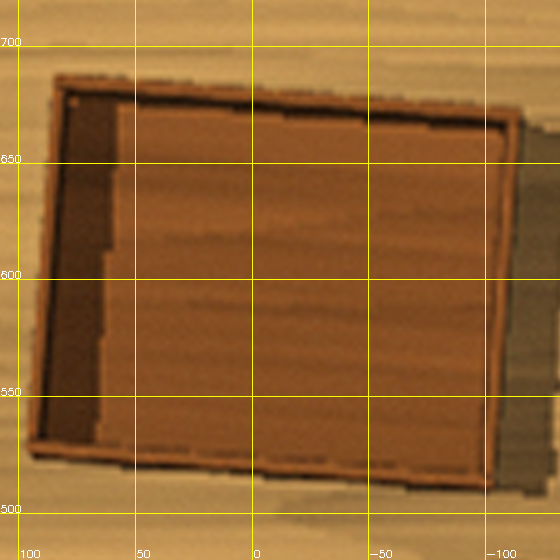

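Outer rim corners in the second picture are (57,76), (521,108), (494,489), (30,455). That gives tray centre (0.599,-0.010) and yaw -4.0°, and the wrist view agrees to about 1 mm.

Layout in tray mm, stud positions:

| Piece | x | y |
|---|---|---|
| Meter | 37 | -33 |
| Square block | 37 | 56 |
| First long bar | -19 | -37 |
| Iron bar | -19 | 56 |
| Second long bar | -56 | -37 |

Run:
```python
from h import *
for n in("top","wrist"):
    C=cam(n);im=ctrl.read_camera(n);h=cv2.cvtColor(im,cv2.COLOR_BGR2HSV)
    m=cv2.inRange(h,(55,90,40),(80,255,255));k,l,s,c=cv2.connectedComponentsWithStats(m)
    i=1+np.argsort(-s[1:,4])[:2];print(n,s[i,4],world(C,c[i],.03).round(4).tolist())
print("expect",.617+.0317*np.cos(.105),-.3012+.0317*np.sin(.105))
go(.617,-.3012,.09,np.radians(6))
```

```text
top [2] [[0.656, -0.2704, 0.03]]
wrist [] []
expect 0.6485254142391274 -0.29787761274812447
go [-0.1317 -0.1501  0.1189] turn 0.0 q6 -0.61
```

```bash
python3 nudge.py '[[0.5,-0.13,-0.15,0.118,0],[0.5,-0.13,-0.15,0.118,0],[0.5,-0.13,-0.15,0.118,0],[0.5,-0.13,-0.15,0.118,0],[0.5,-0.13,-0.15,0.118,0],[0.5,-0.13,-0.15,0.118,0],[0.5,-0.13,-0.15,0.118,0],[0.5,-0.13,-0.15,0.118,0]]'|egrep pos
python3 - <<'E'
from h import *
C=cam("wrist");im=ctrl.read_camera("wrist");cv2.imwrite("pics/w4.png",im)
o=ortho(im,C,.617,-.3012,.03,half=.08,px=390,grid=9)
h=cv2.cvtColor(o,cv2.COLOR_BGR2HSV);m=cv2.inRange(h,(18,90,140),(32,255,255))
k,l,s,c=cv2.connectedComponentsWithStats(m)
for i in 1+np.argsort(-s[1:,4])[:4]:print(s[i],.617+.08-c[i,1]*.16/390,-.3012+.08-c[i,0]*.16/390)
print("expect mid",.617-.0336*.9945,-.3012-.0336*.1045)
go(.617,-.3012,.035,np.radians(6))
E
```

```text
tool_pos: [0.6148, -0.3018, 0.0892]
[    0   138   390   252 27726] 0.5700371233517738 -0.28152862979671034
[ 321  126   69   54 1188] 0.632120435120435 -0.36531983078649743
[  0  97  45  43 521] 0.6460289876470299 -0.22751999606279838
[239 255  24  25 468] 0.5874080648696033 -0.32400955511724744
expect mid 0.5835848 -0.3047112
go [-0.0024 -0.0003  0.0557] turn -0.001 q6 -0.68
```

```bash
python3 nudge.py '[[0.5,-0.002,0,0.03,0],[0.5,-0.002,0,0.055,0],[0.5,-0.002,0,0.055,0],[0.5,-0.002,0,0.055,0],[0,-0.002,0,0.055,0],[0,-0.002,0,0.055,0],[0,-0.002,0,0.055,0],[0,-0.002,0,0.055,0]]'|egrep "pos|wid";python3 nudge.py '[[0,0,0,0,0],[0,0,0,0,0],[0,0.01,0,-0.03,0],[0,0.02,0,-0.06,0],[0,0.02,0,-0.06,0],[0,0.02,0,-0.06,0]]'|egrep "pos|wid|force"
python3 - <<'E'
from h import *
def tr(x,y):return .599+.9976*x+.0698*y,-.010-.0698*x+.9976*y
go(*tr(.037,-.0333),.1,np.radians(86))
E
```

```text
tool_pos: [0.618, -0.3008, 0.0394]
width: 0.144
tool_pos: [0.5981, -0.3032, 0.0998]
wrist_force: [-0.4, -0.2, -3.7]
width: 0.146
gripper_force: 59.5
go [-0.0623  0.2523 -0.0006] turn -1.396 q6 -0.7
```

```bash
python3 nudge.py '[[0,-0.062,0.252,0,-1],[0,-0.062,0.252,0,-1],[0,-0.062,0.252,0,-1],[0,-0.062,0.252,0,-1],[0,-0.062,0.252,0,-1],[0,-0.062,0.252,0,-1],[0,-0.062,0.252,0,-1],[0,-0.062,0.252,0,-1]]'|egrep "pos|wid";python3 nudge.py '[[0,0,0,0,-0.396],[0,0,0,0,-0.396],[0,0,0,0,-0.396],[0,0,0,0,-0.396],[0,0,0,0,-0.396],[0,0,0,0,-0.396]]'|egrep "pos|wid|force"
cat >> h.py <<'E'
def tr(x,y):return .599+.9976*x+.0698*y,-.010-.0698*x+.9976*y
E
python3 - <<'E'
from h import *
go(*tr(.037,-.0333),.041,np.radians(86))
C=cam("wrist");im=ctrl.read_camera("wrist");z=pose()[0][2]-.005
cv2.imwrite("pics/w5.png",np.hstack([ortho(im,C,*tr(.037,-.033),z,half=.09,px=390),ortho(im,C,*tr(.037,-.033),.028,half=.09,px=390)]));print(z)
E
```

```text
tool_pos: [0.6325, -0.0416, 0.0965]
width: 0.14
tool_pos: [0.6325, -0.0453, 0.0969]
wrist_force: [-0.7, 0.5, -3.2]
width: 0.141
gripper_force: 59.6
go [ 0.0004 -0.0012  0.0559] turn -0.004 q6 -1.7
0.09202220962852714
```

View pics/w5.png

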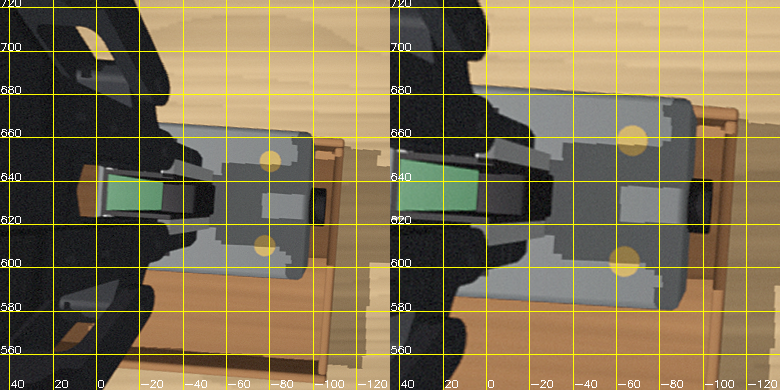

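The meter is held level and stud up over the cell. Its button end is just inside the tray's right wall, and its body centre is near (0.633,-0.045) as planned.

```bash
python3 nudge.py '[[0,0,-0.001,0.03,0],[0,0,-0.001,0.045,0],[0,0,-0.001,0.05,0],[0,0,-0.001,0.05,0],[0,0,-0.001,0.05,0]]'|egrep "pos|wid|force";python3 nudge.py '[[0,0,0,0.004,0],[0,0,0,0.004,0],[0,0,0,0.004,0]]'|egrep "pos|wid|force"
```

```text
tool_pos: [0.6337, -0.0455, 0.0476]
wrist_force: [-0.0, 0.2, -3.0]
width: 0.143
gripper_force: 59.6
tool_pos: [0.6343, -0.0457, 0.0454]
wrist_force: [-6.6, 0.9, 19.4]
width: 0.142
gripper_force: 62.3
```

```bash
python3 nudge.py '[[0,0,0,-0.002,0],[0,0,0,-0.002,0],[0.35,0,0,-0.002,0],[0.35,0,0,-0.002,0],[0.35,0,0,-0.002,0],[0.35,0,0,-0.04,0],[0.35,0,0,-0.08,0],[0.35,0,0,-0.12,0]]'|egrep "pos|wid|force"
python3 - <<'E'
from h import *
go(.44,.12,.22,np.radians(-4))
E
```

```text
tool_pos: [0.6329, -0.0453, 0.1644]
wrist_force: [1.7, -0.8, 0.0]
width: 0.35
gripper_force: 0.0
go [-0.1515  0.2041 -0.0553] turn -1.571 q6 -1.7
```

```bash
python3 nudge.py '[[0.5,-0.185,0.173,-0.085,1],[0.5,-0.185,0.173,-0.085,1],[0.5,-0.185,0.173,-0.085,1],[0.5,-0.185,0.173,-0.085,1],[0.5,-0.185,0.173,-0.085,1],[0.5,-0.185,0.173,-0.085,1],[0.5,-0.185,0.173,-0.085,1],[0.5,-0.185,0.173,-0.085,1]]'|egrep "pos|wid"
python3 nudge.py '[[0.5,0,0,0,0.571],[0.5,0,0,0,0.571],[0.5,0,0,0,0.571],[0.5,0,0,0,0.571],[0.5,0,0,0,0.571],[0.5,0,0,0,0.571]]'|egrep "pos|wid"
python3 - <<'E'
from h import *
C=cam("wrist");im=ctrl.read_camera("wrist");cv2.imwrite("pics/w6raw.png",im);np.savez("w6.npz",K=C[0],R=C[1],t=C[2])
T=[ortho(im,C,x,y,.052,half=.055,px=300,grid=.01) for x,y in((.54,.405),(.546,.266),(.447,.167),(.43,.004))]
cv2.imwrite("pics/w6.png",np.vstack([np.hstack(T[:2]),np.hstack(T[2:])]))
go(.4489,.1698,.1,np.radians(35))
E
```

```text
tool_pos: [0.472, 0.1537, 0.2502]
width: 0.505
tool_pos: [0.4739, 0.1511, 0.2483]
width: 0.499
go [0.0261 0.017  0.1483] turn -0.674 q6 0.21
```

View pics/w6.png

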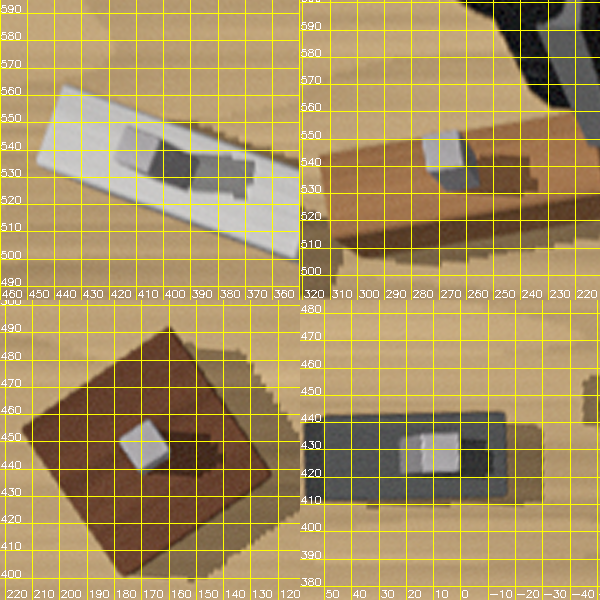

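All four blocks are where they were. Stud tops give:

| Piece | x | y | yaw |
|---|---|---|---|
| Aluminium bar | 0.5407 | 0.4094 | 70.5° |
| Hardwood bar | 0.5456 | 0.2686 | 100° |
| Square block | 0.4492 | 0.1692 | 35° |
| Iron bar | 0.4293 | 0.0077 | 91.4° |

I take the square block first.

```bash
python3 nudge.py '[[0.5,0.026,0.017,0.148,-0.674],[0.5,0.026,0.017,0.148,-0.674],[0.5,0.026,0.017,0.148,-0.674],[0.5,0.026,0.017,0.148,-0.674],[0.5,0.026,0.017,0.148,-0.674],[0.5,0.026,0.017,0.148,-0.674],[0.5,0.026,0.017,0.148,-0.674],[0.5,0.026,0.017,0.148,-0.674]]'|egrep "pos|wid"
python3 -c "
from h import *
go(.4492,.1692,.036,np.radians(35))"
```

```text
tool_pos: [0.4492, 0.1698, 0.1004]
width: 0.501
go [ 0.0003 -0.0005  0.0644] turn -0.002 q6 -0.42
```

```bash
python3 nudge.py '[[0.5,0,0,0.03,0],[0.5,0,0,0.06,0],[0.5,0,0,0.065,0],[0.5,0,0,0.065,0],[0.5,0,0,0.065,0],[0,0,0,0.065,0],[0,0,0,0.065,0],[0,0,0,0.065,0]]'|egrep "pos|wid";python3 nudge.py '[[0,0,0,0,0],[0,0,0,0,0],[0,0,0,0,0]]'|egrep "pos|wid|force"; python3 nudge.py '[[0,0,0,-0.03,0],[0,0,0,-0.064,0],[0,0,0,-0.064,0],[0,0,0,-0.064,0]]'|egrep "pos|wid|force"
python3 - <<'E'
from h import *
go(*tr(.037,.0563),.1,np.radians(-4))
E
```

```text
tool_pos: [0.4498, 0.1699, 0.0366]
width: 0.144
tool_pos: [0.4498, 0.1699, 0.0366]
wrist_force: [-1.5, -1.1, 11.3]
width: 0.143
gripper_force: 58.8
tool_pos: [0.4502, 0.17, 0.1011]
wrist_force: [0.0, -0.3, -2.4]
width: 0.143
gripper_force: 59.7
go [-0.0831 -0.2122  0.0017] turn 0.679 q6 -0.42
```

```bash
python3 nudge.py '[[0,-0.083,-0.212,0,0.679],[0,-0.083,-0.212,0,0.679],[0,-0.083,-0.212,0,0.679],[0,-0.083,-0.212,0,0.679],[0,-0.083,-0.212,0,0.679],[0,-0.083,-0.212,0,0.679],[0,-0.083,-0.212,0,0.679],[0,-0.083,-0.212,0,0.679]]'|egrep "pos|wid";python3 nudge.py '[[0,0,0,0,0],[0,0,0,0,0]]'|egrep "pos|wid|force"
python3 - <<'E'
from h import *
go(*tr(.037,.0563),.043,np.radians(-4))
E
```

```text
tool_pos: [0.6383, 0.0428, 0.0977]
width: 0.144
tool_pos: [0.6373, 0.0441, 0.099]
wrist_force: [-0.2, -0.3, -2.1]
width: 0.141
gripper_force: 59.7
go [-0.0027 -0.0004  0.056 ] turn 0.002 q6 0.01
```

```bash
python3 nudge.py '[[0,-0.0025,0,0.03,0],[0,-0.0025,0,0.05,0],[0,-0.0025,0,0.053,0],[0,-0.0025,0,0.053,0],[0,-0.0025,0,0.053,0]]'|egrep "pos|wid|force";python3 nudge.py '[[0,0,0,0.003,0],[0,0,0,0.003,0]]'|egrep "pos|wid|force"
```

```text
tool_pos: [0.6409, 0.0436, 0.0474]
wrist_force: [-0.2, 0.1, -1.3]
width: 0.145
gripper_force: 59.7
tool_pos: [0.6412, 0.0433, 0.0441]
wrist_force: [0.3, -0.1, -1.9]
width: 0.146
gripper_force: 59.7
```

```bash
python3 nudge.py '[[0,0,0,0.001,0],[0,0,0,0.0015,0],[0.4,0,0,0.0015,0],[0.4,0,0,0.0015,0],[0.4,0,0,0.0015,0],[0.4,0,0,-0.03,0],[0.4,0,0,-0.07,0],[0.4,0,0,-0.1,0]]'|egrep "pos|wid|force"
python3 - <<'E'
from h import *
go(.5456,.2686,.1,np.radians(10))
E
```

```text
tool_pos: [0.6409, 0.0432, 0.1456]
wrist_force: [1.6, -1.4, -0.3]
width: 0.397
gripper_force: 0.0
go [0.1108 0.2182 0.0456] turn -0.244 q6 0.01
```

```bash
cat > chk.py <<'E'
from h import *
a=cv2.imread("pics/top0.png");b=ctrl.read_camera("top");cv2.imwrite("pics/topnow.png",b)
for n,(u,v) in dict(al=(108,242),hw=(176,238),fe=(299,294)).items():
    t=a[v-17:v+17,u-30:u+30];s=b[v-47:v+47,u-60:u+60]
    r=cv2.matchTemplate(s,t,5);_,m,_,p=cv2.minMaxLoc(r);print(n,round(m,2),"shift px",p[0]-30,p[1]-30)
E
python3 chk.py
```

```text
al 0.41 shift px -30 -11
hw 0.19 shift px -30 -30
fe 0.32 shift px 0 0
```

Run:
```python
import cv2,numpy as np
a=cv2.imread("pics/top0.png")
for f in("top1","topnow"):
  b=cv2.imread(f"pics/{f}.png");d=cv2.absdiff(a,b).max(2)>40
  print(f,d.mean())
  for r in range(0,480,40):print("".join("#" if d[r:r+40,c:c+20].mean()>.3 else "." for c in range(0,640,20)))
```

```text
top1 0.23470052083333334
................................
................................
................................
..............................##
............................####
.........................#######
.......................#########
.......................#########
........................########
..................##############
........########################
....#########......#############
topnow 0.771923828125
......#########.................
################################
################################
################################
################################
######################....#..###
###########################..###
##########################...###
###########################....#
######################..........
###################.........####
#############....###############
```

```bash
cat > chk.py <<'E'
from h import *
import sys
P=dict(al=(.535,.395),hw=(.546,.266),fe=(.430,.010))
d=np.load("w6.npz");o=cv2.imread("pics/w6raw.png");C0=(d["K"],d["R"],d["t"])
C=cam("wrist");b=ctrl.read_camera("wrist")
for n in sys.argv[1:]:
    x,y=P[n];t=ortho(o,C0,x,y,.03,.045,90,9);s=ortho(b,C,x,y,.03,.1,200,9)
    t,s=[cv2.GaussianBlur(i,(0,0),1) for i in(t,s)]
    r=cv2.matchTemplate(s,t,5);_,m,_,p=cv2.minMaxLoc(r)
    print(n,round(m,2),"shift mm x,y",55-p[1],55-p[0])
E
python3 nudge.py '[[0.5,0.19,0.19,-0.07,0],[0.5,0.19,0.19,-0.07,0],[0.5,0.19,0.19,-0.07,0],[0.5,0.19,0.19,-0.07,0],[0.5,0.19,0.19,-0.07,0],[0.5,0.19,0.19,-0.07,0],[0.5,0.19,0.19,-0.07,0],[0.5,0.19,0.19,-0.07,0]]'|egrep "pos"; python3 chk.py hw al fe;python3 - <<'E'
from h import *
go(.5456,.2686,.1,np.radians(10))
E
```

```text
tool_pos: [0.4619, 0.2491, 0.2151]
hw 0.58 shift mm x,y 8 -55
al 0.89 shift mm x,y 0 -1
fe 0.87 shift mm x,y 0 0
go [-0.0805  0.0262  0.1144] turn -0.241 q6 0.4
```

Run:
```python
from h import *
go(.5407,.4094,.1,np.radians(-19.5))
```

```text
go [-0.0662  0.1664  0.1145] turn 0.274 q6 0.4
```

```bash
python3 nudge.py '[[0.5,-0.066,0.166,0.114,0.274],[0.5,-0.066,0.166,0.114,0.274],[0.5,-0.066,0.166,0.114,0.274],[0.5,-0.066,0.166,0.114,0.274],[0.5,-0.066,0.166,0.114,0.274],[0.5,-0.066,0.166,0.114,0.274],[0.5,-0.066,0.166,0.114,0.274],[0.5,-0.066,0.166,0.114,0.274]]'|egrep "pos|wid"
python3 -c "
from h import *
go(.5407,.4094,.038,np.radians(-19.5))"
```

```text
tool_pos: [0.5423, 0.4061, 0.0988]
width: 0.502
go [0.0026 0.0026 0.0608] turn -0.004 q6 0.87
```

```bash
python3 nudge.py '[[0.5,0.002,0.002,0.03,0],[0.5,0.002,0.002,0.055,0],[0.5,0.002,0.002,0.061,0],[0.5,0.002,0.002,0.061,0],[0.5,0.002,0.002,0.061,0],[0,0.002,0.002,0.061,0],[0,0.002,0.002,0.061,0],[0,0.002,0.002,0.061,0]]'|egrep "pos|wid";python3 nudge.py '[[0,0,0,0,0],[0,0,0,0,0],[0,0,0,0,0]]'|egrep "pos|wid|force"; python3 nudge.py '[[0,0,0,-0.03,0],[0,0,0,-0.064,0],[0,0,0,-0.064,0],[0,0,0,-0.064,0]]'|egrep "pos|wid|force"
python3 - <<'E'
from h import *
go(*tr(-.019,-.037),.1,np.radians(-4))
E
```

```text
tool_pos: [0.5415, 0.4099, 0.0401]
width: 0.138
tool_pos: [0.5415, 0.4099, 0.0401]
wrist_force: [-1.9, -1.8, 10.2]
width: 0.14
gripper_force: 59.1
tool_pos: [0.5417, 0.4101, 0.1044]
wrist_force: [-0.0, 0.2, -4.3]
width: 0.144
gripper_force: 59.7
go [-0.1872 -0.4171  0.0037] turn -0.274 q6 0.87
```

```bash
python3 nudge.py '[[0,0,0,-0.03,0],[0,-0.11,-0.25,-0.03,0],[0,-0.11,-0.25,-0.03,0],[0,-0.11,-0.25,-0.03,0],[0,-0.11,-0.25,-0.03,0],[0,-0.11,-0.25,-0.03,0],[0,-0.11,-0.25,-0.03,0],[0,-0.11,-0.25,-0.03,0]]'|egrep "pos|wid";python3 nudge.py '[[0,-0.077,-0.167,0,-0.274],[0,-0.077,-0.167,0,-0.274],[0,-0.077,-0.167,0,-0.274],[0,-0.077,-0.167,0,-0.274],[0,-0.077,-0.167,0,-0.274],[0,-0.077,-0.167,0,-0.274],[0,-0.077,-0.167,0,-0.274],[0,-0.077,-0.167,0,-0.274]]'|egrep "pos|wid|force"
python3 - <<'E'
from h import *
go(*tr(-.019,-.037),.05,np.radians(-4))
E
```

```text
tool_pos: [0.5593, 0.1334, 0.1313]
width: 0.136
tool_pos: [0.5757, -0.0456, 0.1315]
wrist_force: [0.1, -0.2, -3.9]
width: 0.138
gripper_force: 59.8
go [-0.0019  0.0001  0.0815] turn -0.0 q6 -0.15
```

```bash
python3 nudge.py '[[0,-0.002,0,0.04,0],[0,-0.002,0,0.07,0],[0,-0.002,0,0.082,0],[0,-0.002,0,0.082,0],[0,-0.002,0,0.082,0]]'|egrep "pos|wid|force";python3 nudge.py '[[0,0,0,0.003,0],[0,0,0,0.003,0]]'|egrep "pos|wid|force"
```

```text
tool_pos: [0.5779, -0.045, 0.0502]
wrist_force: [1.0, -0.9, -3.5]
width: 0.139
gripper_force: 61.6
tool_pos: [0.5787, -0.0458, 0.0479]
wrist_force: [-0.9, 0.2, -3.2]
width: 0.141
gripper_force: 61.5
```

```bash
python3 nudge.py '[[0,0,0,0.002,0],[0,0,0,0.002,0]]'|egrep "pos|wid|force";python3 nudge.py '[[0,0,0,0.001,0],[0.4,0,0,0.001,0],[0.4,0,0,0.001,0],[0.4,0,0,0.001,0],[0.4,0,0,-0.03,0],[0.4,0,0,-0.07,0],[0.4,0,0,-0.1,0]]'|egrep "pos|wid|force"
python3 - <<'E'
from h import *
go(.39,.1,.23,np.radians(-4))
E
```

```text
tool_pos: [0.5785, -0.0461, 0.0456]
wrist_force: [0.6, -0.6, -3.1]
width: 0.142
gripper_force: 61.5
tool_pos: [0.5783, -0.0462, 0.1476]
wrist_force: [1.0, 0.2, 0.1]
width: 0.402
gripper_force: 0.0
go [ 0.198   0.1327 -0.0825] turn -0.0 q6 -0.15
```

```bash
python3 nudge.py '[[0.5,0.19,0.13,-0.08,0],[0.5,0.19,0.13,-0.08,0],[0.5,0.19,0.13,-0.08,0],[0.5,0.19,0.13,-0.08,0],[0.5,0.19,0.13,-0.08,0],[0.5,0.19,0.13,-0.08,0],[0.5,0.19,0.13,-0.08,0],[0.5,0.19,0.13,-0.08,0]]'|egrep "pos"; python3 chk.py hw fe;python3 - <<'E'
from h import *
C=cam("wrist");im=ctrl.read_camera("wrist")
cv2.imwrite("pics/w7.png",np.hstack([ortho(im,C,*tr(0,0),.036,half=.12,px=420,grid=9),ortho(im,C,.546,.266,.052,half=.07,px=360,grid=.02)[:,:]] if 0 else [ortho(im,C,*tr(0,0),.036,half=.12,px=400,grid=.05),ortho(im,C,.546,.266,.052,half=.07,px=400,grid=.02)]))
go(.4293,.0077,.1,np.radians(1.4))
E
```

```text
tool_pos: [0.3973, 0.0975, 0.2262]
hw 0.42 shift mm x,y -26 55
fe 0.78 shift mm x,y -5 -1
go [-0.037  -0.0865  0.1252] turn -0.094 q6 0.11
```

View pics/w7.png

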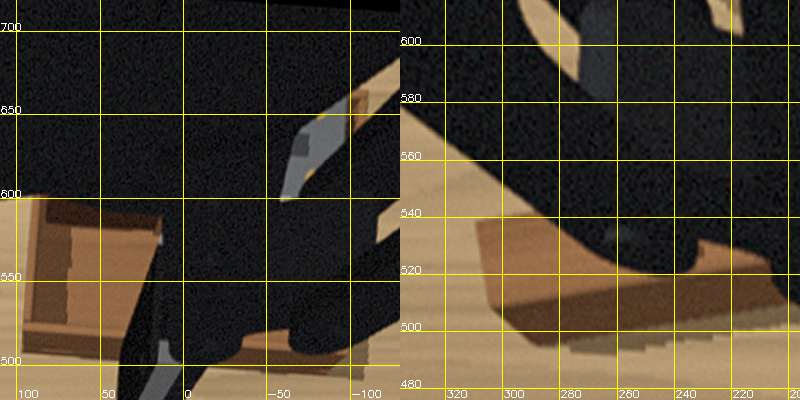

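The gripper hides most of this view. The visible left end of the hardwood bar, at (475,223), fits its old pose after parallax. The iron bar match is off by 5 mm, so I recheck it from straight behind.

```bash
python3 nudge.py '[[0.5,0.04,-0.13,0,0],[0.5,0.04,-0.13,0,0],[0.5,0.04,-0.13,0,0],[0.5,0.04,-0.13,0,0],[0.5,0.04,-0.13,0,0],[0.5,0.04,-0.13,0,0]]'|egrep "pos"; python3 chk.py fe;python3 - <<'E'
from h import *
C=cam("wrist");im=ctrl.read_camera("wrist");cv2.imwrite("pics/w8raw.png",im)
d=np.load("w6.npz");o=cv2.imread("pics/w6raw.png");C0=(d["K"],d["R"],d["t"])
for z in(.03,.052):
  for nm,i,c in(("old",o,C0),("new",im,C)):
    g=cv2.cvtColor(ortho(i,c,.43,.005,z,.05,400,9),6)
    if z==.03:
        m=(g<95).astype(np.uint8)
    else: m=(g>150).astype(np.uint8)
    k,l,s,ce=cv2.connectedComponentsWithStats(m);
    for j in 1+np.argsort(-s[1:,4])[:3]:print(z,nm,s[j],(.48-ce[j,1]*.00025).round(4),(.055-ce[j,0]*.00025).round(4))
E
```

```text
tool_pos: [0.3492, -0.0314, 0.2249]
fe 0.57 shift mm x,y -10 -42
0.03 old [   15   137   205   141 23960] 0.4281 0.0278
0.03 old [  221   135   115   142 12958] 0.4286 -0.0158
0.03 old [375 197  10   9  52] 0.4296 -0.0402
0.03 new [    0     0   220   324 50017] 0.4404 0.028
0.03 new [  221   138   179   186 22407] 0.4223 -0.0165
0.03 new [348 258  13  35 210] 0.4109 -0.0334
0.052 old [     0      0    400    400 110151] 0.4322 0.0028
0.052 old [ 160  177   57   54 2756] 0.4292 0.0079
0.052 old [385 283  10   8  54] 0.4083 -0.0425
0.052 new [   76     0   324   400 40303] 0.4368 -0.0155
0.052 new [   0  208   65  106 3755] 0.4177 0.0468
0.052 new [   0  312  177   52 1791] 0.3948 0.0403
```

The far edge of the iron bar is unchanged (row 135 before, 138 now). The mismatch came from the gripper's shadow, so I pick up the iron bar.

```bash
python3 - <<'E'
from h import *
go(.4293,.0077,.1,np.radians(1.4))
E
python3 nudge.py '[[0.5,-0.077,0.044,0.06,-0.094],[0.5,-0.077,0.044,0.125,-0.094],[0.5,-0.077,0.044,0.125,-0.094],[0.5,-0.077,0.044,0.125,-0.094],[0.5,-0.077,0.044,0.125,-0.094],[0.5,-0.077,0.044,0.125,-0.094],[0.5,-0.077,0.044,0.125,-0.094],[0.5,-0.077,0.044,0.125,-0.094]]'|egrep "pos|wid"
python3 -c "
from h import *
go(.4293,.0077,.039,np.radians(1.4))"
```

```text
go [-0.0772  0.0433  0.125 ] turn -0.095 q6 -0.25
tool_pos: [0.4291, 0.0084, 0.1015]
width: 0.501
go [-0.     -0.0006  0.0625] turn 0.0 q6 -0.2
```

```bash
python3 nudge.py '[[0.5,0,0,0.03,0],[0.5,0,0,0.055,0],[0.5,0,0,0.062,0],[0.5,0,0,0.062,0],[0.5,0,0,0.062,0],[0,0,0,0.062,0],[0,0,0,0.062,0],[0,0,0,0.062,0]]'|egrep "pos|wid";python3 nudge.py '[[0,0,0,0,0],[0,0,0,0,0],[0,0,0,0,0]]'|egrep "pos|wid|force"; python3 nudge.py '[[0,0,0,-0.03,0],[0,0,0,-0.07,0],[0,0,0,-0.09,0],[0,0,0,-0.09,0],[0,0,0,-0.09,0]]'|egrep "pos|wid|force"
python3 - <<'E'
from h import *
go(*tr(-.019,.0563),.12,np.radians(-4))
E
```

```text
tool_pos: [0.4296, 0.0082, 0.0395]
width: 0.141
tool_pos: [0.4296, 0.0082, 0.0395]
wrist_force: [-1.6, 0.5, 13.3]
width: 0.142
gripper_force: 58.6
tool_pos: [0.4292, 0.0083, 0.1288]
wrist_force: [-0.1, 0.9, -5.3]
width: 0.141
gripper_force: 60.9
go [-0.1557  0.0354  0.0091] turn 0.094 q6 -0.2
```

```bash
python3 nudge.py '[[0,-0.155,0.036,0,0.094],[0,-0.155,0.036,0,0.094],[0,-0.155,0.036,0,0.094],[0,-0.155,0.036,0,0.094],[0,-0.155,0.036,0,0.094],[0,-0.155,0.036,0,0.094],[0,-0.155,0.036,0,0.094]]'|egrep "pos|wid";python3 - <<'E'
from h import *
go(*tr(-.019,.057),.05,np.radians(-4))
E
```

```text
tool_pos: [0.5815, 0.0482, 0.1263]
width: 0.135
go [-0.0027  0.0002  0.0763] turn 0.0 q6 0.01
```

```bash
python3 nudge.py '[[0,-0.002,0,0.04,0],[0,-0.002,0,0.07,0],[0,-0.002,0,0.076,0],[0,-0.002,0,0.076,0],[0,-0.002,0,0.076,0]]'|egrep "pos|wid|force";python3 nudge.py '[[0,0,0,0.003,0],[0,0,0,0.003,0]]'|egrep "pos|wid|force"
```

```text
tool_pos: [0.5846, 0.0478, 0.0533]
wrist_force: [-0.4, -0.5, -4.7]
width: 0.139
gripper_force: 60.6
tool_pos: [0.5854, 0.0479, 0.0505]
wrist_force: [0.3, 1.1, -5.4]
width: 0.136
gripper_force: 60.6
```

```bash
python3 nudge.py '[[0,0,0,0.003,0],[0,0,0,0.003,0]]'|egrep "pos|wid|force";python3 nudge.py '[[0,0,0,0.002,0],[0,0,0,0.002,0]]'|egrep "pos|force"; python3 nudge.py '[[0.4,0,0,0,0],[0.4,0,0,0,0],[0.4,0,0,0,0],[0.4,0,0,-0.03,0],[0.4,0,0,-0.07,0],[0.4,0,0,-0.1,0]]'|egrep "pos|wid|force"
python3 - <<'E'
from h import *
go(.46,.19,.22,np.radians(10))
E
```

```text
tool_pos: [0.585, 0.0479, 0.0465]
wrist_force: [-0.6, 0.3, -5.6]
width: 0.14
gripper_force: 60.6
tool_pos: [0.5854, 0.0481, 0.0456]
wrist_force: [-3.6, 0.9, 12.1]
gripper_force: 62.6
tool_pos: [0.5848, 0.048, 0.1465]
wrist_force: [1.7, -0.3, 0.9]
width: 0.402
gripper_force: 0.0
go [ 0.1344  0.133  -0.0736] turn -0.244 q6 0.01
```

```bash
python3 -c "
from h import *
go(.474,.151,.248,np.radians(-4))"; python3 nudge.py '[[0.5,0.118,0.095,-0.102,0],[0.5,0.118,0.095,-0.102,0],[0.5,0.118,0.095,-0.102,0],[0.5,0.118,0.095,-0.102,0],[0.5,0.118,0.095,-0.102,0],[0.5,0.118,0.095,-0.102,0],[0.5,0.118,0.095,-0.102,0]]'|egrep pos; python3 chk.py hw; python3 -c "
from h import *
go(.5456,.2686,.1,np.radians(10))"
```

```text
go [ 0.1177  0.0951 -0.1016] turn 0.0 q6 0.01
tool_pos: [0.4741, 0.1511, 0.2463]
hw 1.0 shift mm x,y 0 0
go [-0.063   0.1227  0.1455] turn -0.244 q6 0.21
```

The hardwood bar hasn't moved (match score 1.0).

```bash
python3 nudge.py '[[0.5,-0.063,0.123,0.145,-0.244],[0.5,-0.063,0.123,0.145,-0.244],[0.5,-0.063,0.123,0.145,-0.244],[0.5,-0.063,0.123,0.145,-0.244],[0.5,-0.063,0.123,0.145,-0.244],[0.5,-0.063,0.123,0.145,-0.244],[0.5,-0.063,0.123,0.145,-0.244],[0.5,-0.063,0.123,0.145,-0.244]]'|egrep "pos|wid"
python3 -c "
from h import *
go(.5456,.2686,.039,np.radians(10))"
```

```text
tool_pos: [0.5454, 0.2682, 0.1006]
width: 0.499
go [-0.0004  0.0004  0.0616] turn -0.001 q6 0.15
```

```bash
python3 nudge.py '[[0.5,0,0,0.03,0],[0.5,0,0,0.055,0],[0.5,0,0,0.062,0],[0.5,0,0,0.062,0],[0.5,0,0,0.062,0],[0,0,0,0.062,0],[0,0,0,0.062,0],[0,0,0,0.062,0]]'|egrep "pos|wid";python3 nudge.py '[[0,0,0,0,0],[0,0,0,0,0],[0,0,0,0,0]]'|egrep "pos|wid|force"; python3 nudge.py '[[0,0,0,-0.03,0],[0,0,0,-0.07,0],[0,0,0,-0.09,0],[0,0,0,-0.09,0],[0,0,0,-0.09,0]]'|egrep "pos|wid|force"
python3 - <<'E'
from h import *
go(*tr(-.0565,-.037),.12,np.radians(-4))
E
```

```text
tool_pos: [0.5459, 0.2695, 0.0409]
width: 0.14
tool_pos: [0.5459, 0.2694, 0.0409]
wrist_force: [-2.3, -2.0, 9.9]
width: 0.139
gripper_force: 59.0
tool_pos: [0.5458, 0.2695, 0.1306]
wrist_force: [-0.1, -0.2, -1.7]
width: 0.141
gripper_force: 59.2
go [ 0.0599 -0.3068  0.0103] turn 0.244 q6 0.15
```

```bash
python3 nudge.py '[[0,0.06,-0.307,0,0.244],[0,0.06,-0.307,0,0.244],[0,0.06,-0.307,0,0.244],[0,0.06,-0.307,0,0.244],[0,0.06,-0.307,0,0.244],[0,0.06,-0.307,0,0.244],[0,0.06,-0.307,0,0.244],[0,0.06,-0.307,0,0.244]]'|egrep "pos|wid";python3 nudge.py '[[0,0,0,0,0],[0,0,0,0,0]]'|egrep pos;python3 - <<'E'
from h import *
go(*tr(-.0565,-.037),.05,np.radians(-4))
C=cam("wrist");im=ctrl.read_camera("wrist");z=pose()[0][2]
cv2.imwrite("pics/w9.png",np.hstack([ortho(im,C,*tr(-.03,-.02),z-.01,half=.1,px=400),ortho(im,C,*tr(-.03,-.02),.036,half=.1,px=400)]));print(z)
E
```

```text
tool_pos: [0.5382, -0.0471, 0.1281]
width: 0.137
tool_pos: [0.5386, -0.0444, 0.1282]
go [-0.0015  0.0015  0.0782] turn -0.002 q6 -0.16
0.12837957169865227
```

View pics/w9.png

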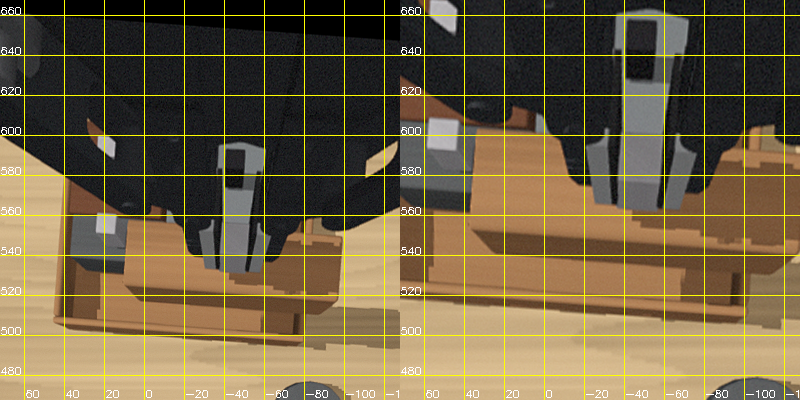

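The hardwood bar hangs level. Its front edge runs (128,285)→(335,300), which matches -4°, and it is centred on its slot in front of the aluminium bar with a clear floor strip below. I lower it.

```bash
python3 nudge.py '[[0,-0.001,0,0.04,0],[0,-0.001,0,0.07,0],[0,-0.001,0,0.078,0],[0,-0.001,0,0.078,0],[0,-0.001,0,0.078,0]]'|egrep "pos|wid|force";python3 nudge.py '[[0,0,0,0.002,0],[0,0,0,0.002,0]]'|egrep "pos|wid|force"
```

```text
tool_pos: [0.5403, -0.0428, 0.0519]
wrist_force: [-0.2, -0.3, -1.2]
width: 0.14
gripper_force: 59.3
tool_pos: [0.5409, -0.0435, 0.0504]
wrist_force: [0.7, 0.0, 0.1]
width: 0.137
gripper_force: 59.3
```

```bash
python3 nudge.py '[[0,0,0,0.002,0],[0,0,0,0.003,0]]'|egrep "pos|wrist_f";python3 nudge.py '[[0,0,0,0.001,0],[0,0,0,0.001,0]]'|egrep "pos|wrist_f"
```

```text
tool_pos: [0.5406, -0.0436, 0.0469]
wrist_force: [-3.9, 0.8, 26.2]
tool_pos: [0.5407, -0.0436, 0.0469]
wrist_force: [-5.5, 1.8, 22.0]
```

```bash
python3 nudge.py '[[0,0,0,-0.003,0],[0.4,0,0,-0.003,0],[0.4,0,0,-0.003,0],[0.4,0,0,-0.003,0],[0.4,0,0,-0.04,0],[0.4,0,0,-0.08,0],[0.4,0,0,-0.12,0],[0.4,0,0,-0.16,0]]'|egrep "pos|wid|wrist_f"; python3 nudge.py '[[0.4,0.2,0.22,-0.06,0],[0.4,0.2,0.22,-0.06,0],[0.4,0.2,0.22,-0.06,0],[0.4,0.2,0.22,-0.06,0],[0.4,0.2,0.22,-0.06,0],[0.4,0.2,0.22,-0.06,0],[0.4,0.2,0.22,-0.06,0],[0.4,0.2,0.22,-0.06,0]]'|egrep "pos|wid|wrist_f"; python3 nudge.py '[[0.4,0.1,0.2,0,0],[0.4,0.1,0.2,0,0],[0.4,0.1,0.2,0,0],[0.4,0.1,0.2,0,0],[0.4,0.1,0.2,0,0],[0.4,0.1,0.2,0,0],[0.4,0.1,0.2,0,0],[0.4,0.1,0.2,0,0]]'|egrep "pos|wid|wrist_f"
python3 - <<'E'
from h import *
im=ctrl.read_camera("top");cv2.imwrite("pics/topend.png",im)
a=ortho(im,cam("top"),*tr(0,0),.036,.12,400,9);b=cv2.resize(im,(400,300))
cv2.imwrite("pics/end.png",np.hstack([a,np.vstack([b,np.zeros((100,400,3),np.uint8)])]))
E
```

```text
tool_pos: [0.5397, -0.0435, 0.207]
wrist_force: [1.9, -0.2, 0.6]
width: 0.403
tool_pos: [0.3531, 0.1926, 0.2665]
wrist_force: [0.6, -1.0, -0.1]
width: 0.403
tool_pos: [0.2698, 0.3968, 0.2649]
wrist_force: [0.8, -0.4, 1.1]
width: 0.401
```

View pics/end.png

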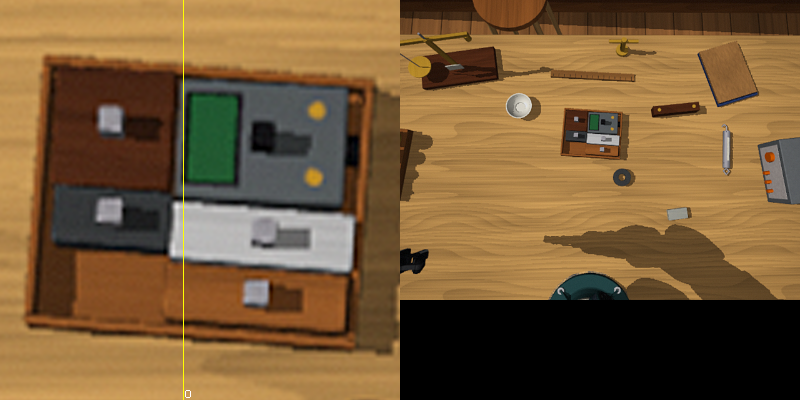

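The top view shows all five pieces side by side in the tray, studs up, with the bystanders unmoved. I use the last view for flatness and check the bystanders numerically.

Run:
```python
from h import *
s=ctrl.read_camera("side");cv2.imwrite("pics/sideend.png",cv2.resize(s[185:285,260:385],None,fx=6,fy=6,interpolation=2))
a=cv2.imread("pics/top0.png");b=cv2.imread("pics/topend.png")
for n,(u,v) in dict(ring=(355,284),bal=(522,240),dish=(190,170),ruler=(308,122),glass=(446,343)).items():
    print(n,cv2.absdiff(a,b)[v-20:v+20,u-22:u+22].mean().round(1))
```

```text
ring 1.7
bal 1.7
dish 1.6
ruler 1.7
glass 3.9
```

View pics/sideend.png

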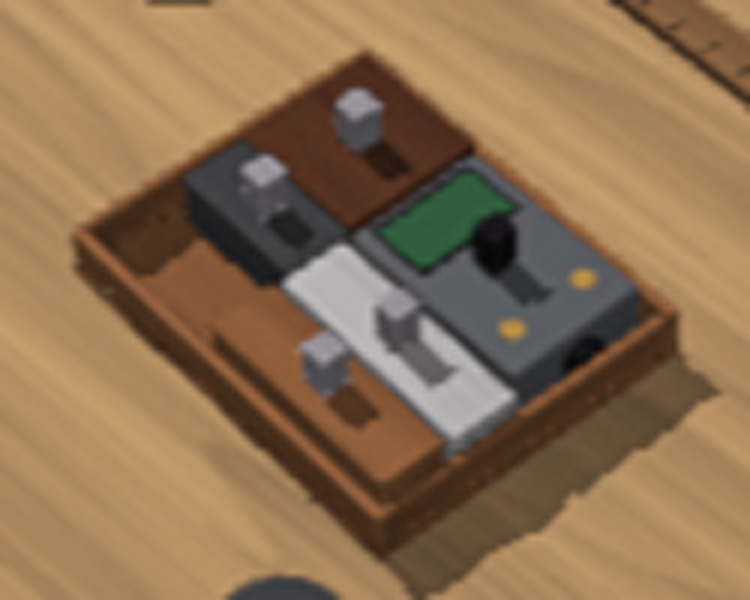

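The side crop shows every piece flat at the same level, inside the walls. The bystanders haven't changed; the small glass difference is the arm's shadow.

```bash
python3 -c "
from cell import ctrl
print(ctrl.observe()['time'],ctrl.finish_job())"
```

```text
the job is handed in; nothing more can be done
37.3667 None
```

The meter was switched off against the stop, then it and all four blocks present (no brass bar on the bench) were packed flat and stud up in the tray, with nothing else moved; the job is handed in at 37.4 s, with no verdict returned.

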